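# Pour contact nuts into the parts tote and tilt them into its corner

### The arm

A 6-joint arm with a two-finger parallel gripper is mounted at the origin on the work surface. World frame = base frame: x ahead of the robot, y to its left, z up, the work surface at z = 0. Lengths are in mm, angles in degrees, forces in N, time in s.
With the tool pointing down it reaches from about 350 to 850 mm from the base axis. Payload 8.1 kg.
Tool frame: the origin (TCP) lies at the very end of the fingers, on their centre line; the grasp point (between the pads) lies 19 mm behind it; z points along the fingers, y is the line along which they close (so a half turn about z gives the same grasp; the last joint's range is limited). The gripper opens to 85 mm and grips with 20 to 120 N. Pads are 22 mm wide; open, the fingers measure 114 mm over their backs; the gripper's body (76 mm by 85 mm) begins 54 mm behind the grasp point. The pads swing forward as they close: fully open they stand 13 mm farther back than shut.
Start: joints at [65.065, 7.471, 85.268, -0, 87.261, -4.893], TCP at [205.605, 563.677, 231.292] pointing down, gripper open.
Joint ranges: [-169.43, 169.43], [-51.17, 129.36], [1.28, 143.12], [-76.62, 256.62], [0, 156.53], [-152.29, 152.29]. Speed limits (degrees/s): [136.94, 136.94, 159.86, 180, 180, 180].

### API

Orientations are given as [roll, pitch, yaw] about the fixed x, y, z axes, in that order (R = Rz(yaw) Ry(pitch) Rx(roll)).
In Python, from bench import status, viewer, job gives the robot as it stands.
- The arm moves only by the tool arm_command, never from a script. Its argument "targets" is a list that holds one entry, the list of rows, each a list of 7 numbers: the shift along the world's x, y, z in m, then the turn, a rotation vector about the world's x, y, z in rad, then the opening, from -1 (shut) to 1 (fully open). In form: [[[dx, dy, dz, rx, ry, rz, gripper], ...]]. A call has 1 to 10 rows; each row shifts and turns the commanded pose from where the row before left it; what a row does not reach is not made up. A row lasts 1/8 s, in which the tool goes at most 62.5 mm and 10.7 degrees, less where a joint would pass 70% of its speed; a pose out of reach is approached as far as the arm can. A call with a gripper value outside its range is refused whole. The fingers move at their own pace and stop on an object; "force" is the grip in N (left out, the last holds). Time passes only in rows, so rows that do not move let the fingers close. It gives the time, the measured TCP pose, the force, the opening and the grip force at its end, in the units of the state.
- status.sense(): the state, without advancing time (a new reading comes with each control period).
- viewer.snapshot(name): name is "scene" or "top"; returns the picture (384x512x3 uint8, red, green, blue); there is no depth.
- viewer.camera_model(name): a dict with "vertical_fov" (degrees; the focal length in pixels is half the picture's height over the tangent of half this angle, whatever the lens; pixels are square), "cx", "cy" (the principal point, pixels), "xyz" and "attitude" of the camera in the world. Camera axes: x right, y down, z forward; pixel columns grow to the right and rows downward; lengths in mm; the calibration is good to about 2 mm. A picture is of the moment at which its call begins. camera_model takes no time and is no camera call.
- job.hand_in(): hands the job in; it is judged then, once.
The state is a dict: "time": time; "joint_pos": joint angles; "qd": joint speeds; "joint_efforts": joint torques, N m; "tool_pos": TCP position; "tcp_rot": TCP orientation; "ft_force": force on the tool from outside, world axes, zero at the start; "wrist_torque": the same for the moment, N m; "finger_gap": finger opening in mm; "grip_force": force on a finger pad.
Only numpy, scipy, OpenCV 4.12 (cv2) and the standard library are available. Lean on these libraries where they do the work, as an engineer would, in place of code of your own. Each camera call takes 0.05 s, during which the arm holds its last target. There are 200 camera calls.

### The job

Pour the six brass nuts out of the white cup into the grey parts tote, and stand the empty cup upright on the bench again. Then pick the tote up a few centimetres clear of the bench and tilt it well over towards its cut-off corner until all six nuts have slid together into that corner. Finish while still holding the tote up, tilted and still, with nothing else touching it, and do not disturb the meter, the clamp block or the screwdriver.

Things in the scene. Friction and masses are not known exactly. Their poses are not given: they have to be found in the camera images.
- tote: loose open parts tote of plain grey plastic, 140 (x) by 220 (y) by 50 mm tall, walls and floor 4 mm thick, about 0.28 kg, an arch handle over its middle. Of its four corners the one at +x, -y is cut off by a straight diagonal wall 57 mm long (40 mm lost on each side). Origin at the centre of the underside, z up; stands on the bench at the start, x within 0.45 rad of the world's x
- tote_corner (a point): the middle of the tote's cut-off corner: foot of the diagonal wall's inner face, at floor level; in the tote's frame x 47, y -87, z 4 mm. The diagonal wall faces outward along the tote's (+x, -y). The nuts are gathered there when each lies within 85 mm of this point, not strung out along a wall to the tote's middle
- tote_handle (a point): middle of the level bar of the tote's arch handle, 110 mm above its underside, axes as the tote's. The bar runs along x across the tote at y = 0: 152 mm long, 14 mm wide (y), 20 mm tall, underside 100 and top 120 mm up, on flat posts outside the two long walls. On either side of it the tote is open, about 132 by 100 mm
- cup: loose white open cup, 65 mm tall: two flat upright sides, 64 mm apart outside (gripped across its x), and two 3 mm walls sloping outward, 50 mm apart at the foot and 70 at the rim (y), to pour over. Inside 46 to 58 mm wide (x), floor at 5 mm, 0.09 kg. Origin at the centre of the underside, z up, y within 0.45 rad of the world's; empties at 105 to 110 degrees of tilt
- nut1: one of six alike loose solid brass hexagon nuts, 14 mm across flats, 16 mm across corners, 11 mm thick, 12 g; origin at the centre of one flat face, z along the nut's axis. Smooth: it slides on the plastic of the cup and the tote once the surface slopes more than about 10 to 14 degrees
- nut2: another of the six, just like nut1
- nut3: another of the six, just like nut1
- nut4: another of the six, just like nut1
- nut5: another of the six, just like nut1
- nut6: another of the six, just like nut1
- meter: bystander: black hand multimeter lying on the bench, 150 x 80 x 36 mm (dial 45 mm high), origin at the centre of its underside
- clamp: bystander: brass conductor clamp block with a black hand wheel, 70 x 90 mm, 87 mm tall, origin at the centre of its underside
- driver: bystander: screwdriver lying on the bench, 190 mm long along its x, about 30 mm high, origin under its middle
Mind the look-alikes: they are no part of the job. What is shaped like the cup but blue is not meant.

How it is judged:
By the outcome, as a careful person would: the job done as asked, in the order asked, and still so for the second after the job is handed in, while the arm keeps its last pose, push and grip.
It also fails if it takes over 72 s, if anything falls off the work surface, if the arm or the gripper's body presses on something with over 40 N, if the wrist force passes 120 N, or if a joint passes its speed limit or range.

## Working session

There is one attempt and no reset: what is moved stays moved. The work goes in short steps, Python scripts to look and compute and a tool call to move; the robot and the scene stay as the last step left them, time stands still between calls to the robot, and variables do not carry over. Pictures are saved under pics/ and viewed, at most 10 in all, crops included, and the job is handed in when it is done.

Besides the shell and the picture viewer there is one more tool, called after "Call:" in YAML: its name, and indented under it one key for each argument. arm_command: Moves the arm, as the interface text tells. Its arguments: {"type":"object","properties":{"targets":{"type":"array"},"force":{"type":"number"}},"required":["targets"]}

```bash
mkdir -p pics
python3 - <<'E'
from bench import status, viewer
import cv2,numpy as np
ims=[]
for n in("scene","top"):
    im=viewer.snapshot(n)[:,:,::-1]; cv2.imwrite(f"pics/{n}0.png",im); print(n,viewer.camera_model(n))
    cv2.imwrite(f"pics/{n}0b.png",cv2.resize(im,(800,600),interpolation=cv2.INTER_CUBIC))
s=status.sense();print(s)
E
```

```text
scene {'vertical_fov': 55.186021994146174, 'cx': 252.4063045045697, 'cy': 194.7471514287802, 'xyz': array([1036.60155824, -275.28470074,  922.18643001]), 'attitude': array([-149.96314892,    0.16250695,   64.07053915])}
top {'vertical_fov': 43.62389433971126, 'cx': 248.80420730702866, 'cy': 188.92325579643406, 'xyz': array([ 439.34371259,  -94.75939538, 1322.50994627]), 'attitude': array([-173.20746204,    0.53217375,  -88.89380148])}
{'time': 0.1, 'joint_pos': array([ 6.50675874e+01,  7.51067081e+00,  8.53220988e+01, -1.99050522e-03,
        8.72617328e+01, -4.89309859e+00]), 'qd': array([-0.07776578, -0.07109404, -0.11089392,  0.00152724,  0.05457268,
        0.03759193]), 'joint_efforts': array([ 9.02624724e-04, -5.70946240e+01, -5.01946199e+01, -2.40519967e-04,
        8.10228375e-03,  4.12853103e-05]), 'tool_pos': array([205.38390713, 563.23395558, 230.35949815]), 'tcp_rot': array([-1.79905672e+02, -6.07993444e-03,  1.59960778e+02]), 'ft_force': array([0.36819981, 0.32059466, 0.81716472]), 'wrist_torque': array([-0.02168395,  0.00858345, -0.01227046]), 'grip_force': 0.0, 'finger_gap': 85.0474805243919}
```

View pics/scene0b.png

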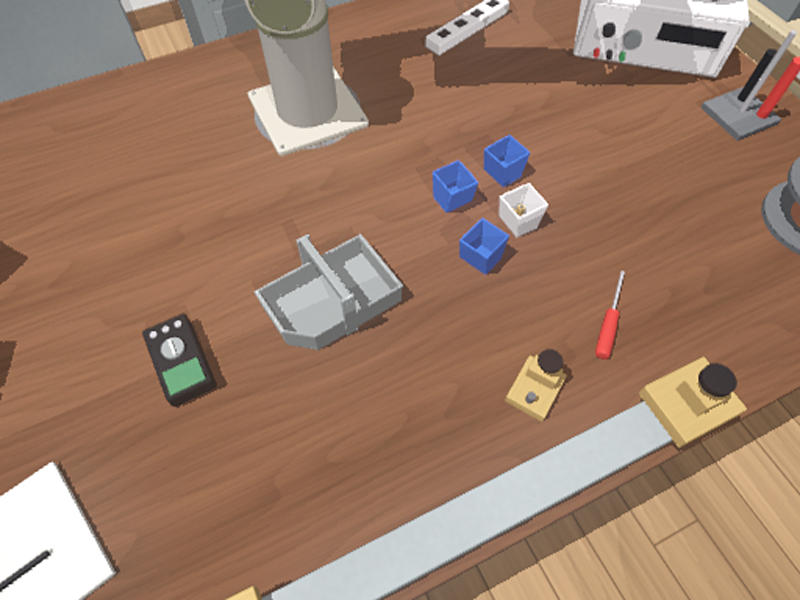

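View pics/top0b.png

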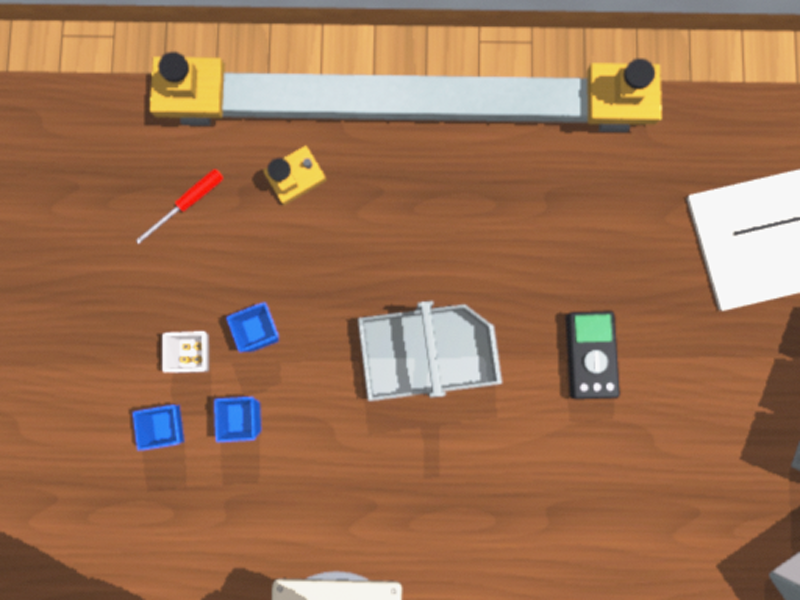

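The white cup holding brass nuts is at (185,352) in the top picture and (523,209) in the scene picture. The look-alikes are the three blue cups at top (252,327), (157,427) and (236,418), which are ruled out by colour and because they are empty. The tote is at top (430,350), with its cut-off corner at (480,318). Next I take one enlarged crop and measurements.

```bash
cat > h.py <<'E'
import numpy as np,cv2
from scipy.spatial.transform import Rotation as R
from bench import status,viewer
def ray(n,p):
    m=viewer.camera_model(n); f=192/np.tan(np.radians(m["vertical_fov"]/2))
    d=R.from_euler("xyz",m["attitude"],degrees=True).as_matrix()@np.array([(p[0]-m["cx"])/f,(p[1]-m["cy"])/f,1])
    return m["xyz"],d/np.linalg.norm(d)
def plane(n,p,z):
    o,d=ray(n,p); return o+d*(z-o[2])/d[2]
def tri(a,b):
    (o1,d1),(o2,d2)=ray("top",a),ray("scene",b)
    s=np.linalg.lstsq(np.c_[d1,-d2],o2-o1,rcond=None)[0]
    p,q=o1+s[0]*d1,o2+s[1]*d2
    return (p+q)/2,np.linalg.norm(p-q)
def proj(n,X):
    m=viewer.camera_model(n); f=192/np.tan(np.radians(m["vertical_fov"]/2))
    c=R.from_euler("xyz",m["attitude"],degrees=True).as_matrix().T@(np.asarray(X,float)-m["xyz"])
    return np.array([c[0]/c[2]*f+m["cx"],c[1]/c[2]*f+m["cy"]])
E
python3 - <<'E'
from h import *
t=cv2.imread("pics/top0.png");s=cv2.imread("pics/scene0.png")
def crop(im,x,y,w,h,k): return cv2.resize(im[y:y+h,x:x+w],(400,300),interpolation=cv2.INTER_CUBIC)
a=np.vstack([np.hstack([crop(t,88,202,60,45,0),crop(s,300,108,80,60,0)]),np.hstack([crop(t,222,186,104,78,0),crop(s,160,145,104,78,0)])])
cv2.imwrite("pics/c1.png",a)
for n,im,(x,y,w,h) in(("top",t,(95,202,45,45)),("scene",s,(310,110,45,45))):
    c=im[y:y+h,x:x+w]; hs=cv2.cvtColor(c,cv2.COLOR_BGR2HSV)
    m=((hs[:,:,1]<60)&(hs[:,:,2]>130)).astype(np.uint8)
    cs,_=cv2.findContours(m,0,2); k=cv2.convexHull(max(cs,key=cv2.contourArea))
    ap=cv2.approxPolyDP(k,2.,True)[:,0]+[x,y]; print(n,ap.tolist(),cv2.minAreaRect(k+np.array([x,y])))
for n,im,(x,y,w,h) in(("top",t,(222,186,104,78)),("scene",s,(160,145,104,84))):
    hs=cv2.cvtColor(im[y:y+h,x:x+w],cv2.COLOR_BGR2HSV)
    m=((hs[:,:,1]<60)&(hs[:,:,2]>70)).astype(np.uint8)
    cs,_=cv2.findContours(m,0,2); k=max(cs,key=cv2.contourArea)
    print(n,(cv2.approxPolyDP(k,2.5,True)[:,0]+[x,y]).tolist())
E
```

```text
top [[132, 213], [132, 237], [104, 237], [104, 213]] ((118.0, 225.0), (26.0, 30.0), 90.0)
scene [[339, 117], [350, 132], [342, 146], [330, 151], [319, 138], [319, 125]] ((333.7317199707031, 132.9146270751953), (30.766231536865234, 29.360668182373047), 51.34019470214844)
top [[229, 204], [236, 256], [266, 251], [283, 253], [286, 249], [320, 245], [316, 210], [298, 195], [276, 197], [276, 193], [269, 193], [264, 199]]
scene [[230, 149], [207, 163], [203, 162], [197, 150], [191, 152], [193, 169], [163, 186], [184, 220], [204, 223], [256, 192], [256, 180]]
```

View pics/c1.png

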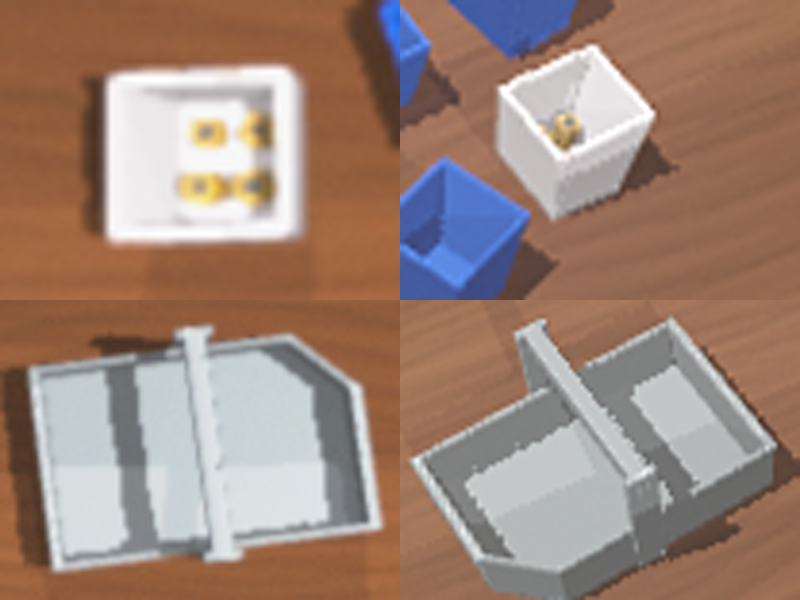

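The crop confirms that the white cup holds the brass nuts, with rim corners at crop (107,70), (302,67), (303,240) and (107,240). The tote's bar runs from top-crop (195,327) to (222,560), and its cut-off corner is at crop (325,360). Now I triangulate.

Run:
```python
from h import *
np.set_printoptions(precision=1,suppress=True)
def tc(p,x0,y0,k,ox=0,oy=0): return np.array([(p[0]-ox+.5)/k-.5+x0,(p[1]-oy+.5)/k-.5+y0])
T=[tc(p,88,202,400/60) for p in((107,70),(302,67),(303,240),(107,240))]
S=[tc(p,300,108,5,400) for p in((595,46),(655,113),(557,152),(499,90))]
for i,t in enumerate(T):
    e=[tri(t,s) for s in S]; j=int(np.argmin([abs(x[0][2]-65)+x[1] for x in e])); print(i,j,*e[j],plane("top",t,65))
k=400/104
a=tri(tc((195,327),222,186,k,0,300),tc((638,473),160,145,k,400,300)); b=tri(tc((222,560),222,186,k,0,300),tc((531,325),160,145,k,400,300))
print("bar",a,b)
# tote rim corners (outer): top crop px
for p in((30,370),(292,335),(360,385),(381,527),(54,571)): print(p,plane("top",tc(p,222,186,k,0,300),50))
for n,p in(("clamp",(188,112)),("driver",(115,132)),("meter",(380,227)),("blue",(161,209)),("blue",(100,273)),("blue",(151,268))): print(n,plane("top",p,30))
```

```text
0 1 [520.2 299.3  68.6] 0.5794097521850893 [520.6 300.7  65. ]
1 2 [523.7 223.2  76.6] 5.495535417215662 [523.2 223.6  65. ]
2 3 [457.2 225.1  60.4] 8.615092273778403 [455.3 220.   65. ]
3 0 [454.4 299.3  61.1] 2.2465396333292413 [453.8 297.   65. ]
bar (array([ 573.5, -139.8,  125.4]), np.float64(0.6781698678885142)) (array([ 423.2, -158.6,  117.1]), np.float64(2.6742168920574505))
(30, 370) [549.8 -29.2  50. ]
(292, 335) [ 577.4 -210.2   50. ]
(360, 385) [ 543.6 -257.4   50. ]
(381, 527) [ 446.5 -272.    50. ]
(54, 571) [412.3 -48.9  50. ]
clamp [804.5  92.7  30. ]
driver [744.5 292.5  30. ]
meter [ 496.7 -433.5   30. ]
blue [534.  156.6  30. ]
blue [360.2 312.4  30. ]
blue [376.  176.8  30. ]
```

```bash
cat > plan.py <<'E'
from h import *
import sys
np.set_printoptions(precision=4,suppress=True)
# args: grasp x y z, tilt (+ pours towards -y of yaw frame), yaw, rows
def rot(t,y): return R.from_euler("z",y,degrees=True)*R.from_euler("x",t,degrees=True)*R.from_matrix(np.array([[0,1,0],[1,0,0],[0,0,-1.]]))
if __name__=="__main__":
    x,y,z,t,yaw,n=map(float,sys.argv[1:7]); s=status.sense()
    c=R.from_euler("xyz",s["tcp_rot"],degrees=True)
    T=rot(t,yaw); g=np.array([x,y,z])+19*T.as_matrix()[:,2]
    d=(g-s["tool_pos"])/1000; v=(T*c.inv()).as_rotvec()
    print("total",d,np.degrees(v),"per row",d/n,v/n); print("now grasp",s["tool_pos"]-19*c.as_matrix()[:,2],"q",s["joint_pos"],"gap",s["finger_gap"],s["time"],s["ft_force"])
E
python3 plan.py 488 385 160 -60 2.3 10
```

```text
total [ 0.2833 -0.1947 -0.0799] [-51.1049 -37.4197 -61.0275] per row [ 0.0283 -0.0195 -0.008 ] [-0.0892 -0.0653 -0.1065]
now grasp [205.3965 563.2627 249.3595] q [65.0676  7.5107 85.3221 -0.002  87.2617 -4.8931] gap 85.0474805243919 0.1 [0.3682 0.3206 0.8172]
```

Call:
arm_command:
  targets:
    - [[0.028, -0.018, 0.005, -0.089, -0.065, -0.106, 1], [0.028, -0.018, 0, -0.089, -0.065, -0.106, 1], [0.028, -0.018, -0.01, -0.089, -0.065, -0.106, 1], [0.028, -0.018, -0.01, -0.089, -0.065, -0.106, 1], [0.028, -0.018, -0.01, -0.089, -0.065, -0.106, 1], [0.028, -0.018, -0.01, -0.089, -0.065, -0.106, 1], [0.028, -0.018, -0.01, -0.089, -0.065, -0.106, 1], [0.028, -0.018, -0.01, -0.089, -0.065, -0.106, 1], [0.028, -0.018, -0.01, -0.089, -0.065, -0.106, 1], [0.028, -0.018, -0.01, -0.089, -0.065, -0.106, 1]]
  force: 60

```text
time: 1.35
tool_pos: [486.0, 383.3, 155.5]
tcp_rot: [-179.8, 60.0, 92.6]
ft_force: [0.7, 0.2, 0.5]
finger_gap: 85.2
grip_force: 0.0
```

```bash
python3 plan.py 489 352 96 -60 2.3 5;python3 plan.py 488.5 260 42 -60 2.3 8
```

```text
total [ 0.0037 -0.0477 -0.069 ] [ 0.0517 -0.0777 -0.1806] per row [ 0.0007 -0.0095 -0.0138] [ 0.0002 -0.0003 -0.0006]
now grasp [485.2592 399.7434 164.9888] q [ 52.4656  58.1893  43.7793 -41.6351 123.0977  41.3069] gap 85.17883205851076 1.35 [0.6772 0.1547 0.5202]
total [ 0.0032 -0.1397 -0.123 ] [ 0.0517 -0.0777 -0.1806] per row [ 0.0004 -0.0175 -0.0154] [ 0.0001 -0.0002 -0.0004]
now grasp [485.2592 399.7434 164.9888] q [ 52.4656  58.1893  43.7793 -41.6351 123.0977  41.3069] gap 85.17883205851076 1.35 [0.6772 0.1547 0.5202]
```

Call:
arm_command:
  targets:
    - [[0.001, -0.009, -0.014, 0, 0, 0, 1], [0.001, -0.009, -0.014, 0, 0, 0, 1], [0.001, -0.01, -0.014, 0, 0, 0, 1], [0, -0.01, -0.014, 0, 0, 0, 1], [0, -0.01, -0.013, 0, 0, 0, 1], [0, -0.014, -0.008, 0, 0, 0, 1], [0, -0.014, -0.008, 0, 0, 0, 1], [0, -0.014, -0.008, 0, 0, 0, 1], [0, 0, 0, 0, 0, 0, 1]]

```text
time: 2.48
tool_pos: [488.1, 292.4, 62.8]
tcp_rot: [-179.5, 59.9, 93.0]
ft_force: [0.7, 0.0, -0.6]
finger_gap: 85.4
grip_force: 0.0
```

```bash
python3 - <<'E'
from h import *
im=viewer.snapshot("top")[:,:,::-1];s=viewer.snapshot("scene")[:,:,::-1]
a=np.hstack([cv2.resize(im[180:270,70:190],(400,300),interpolation=2),cv2.resize(s[90:180,270:390],(400,300),interpolation=2)])
cv2.imwrite("pics/g1.png",a)
E
python3 plan.py 488.5 260 42 -60 2.3 5
```

```text
total [ 0.0006 -0.0503 -0.0312] [-0.1603 -0.1594 -0.3215] per row [ 0.0001 -0.0101 -0.0062] [-0.0006 -0.0006 -0.0011]
now grasp [487.8613 310.2764  73.2634] q [ 48.263   53.317   61.9068 -40.0313 110.2366  47.5225] gap 85.5478874907695 2.575 [ 0.2089  0.648  -0.2943]
```

View pics/g1.png

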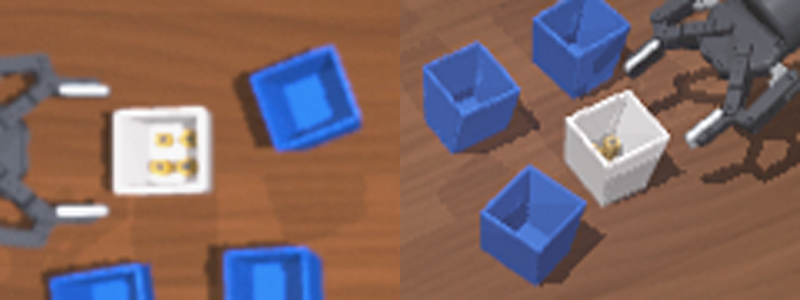

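The open fingers, with tips at crop (108,89) and (108,211), straddle the white cup at (160,150) evenly. I move in and close.

Call:
arm_command:
  targets:
    - [[0, -0.01, -0.006, 0, 0, 0, 1], [0, -0.01, -0.006, 0, 0, 0, 1], [0, -0.01, -0.006, 0, 0, 0, 1], [0, -0.01, -0.006, 0, 0, 0, 1], [0, -0.01, -0.007, 0, 0, 0, 1], [0, 0, 0, 0, 0, 0, 0], [0, 0, 0, 0, 0, 0, -0.2], [0, 0, 0, 0, 0, 0, -0.2], [0, 0, 0, 0, 0, 0, -0.2], [0, 0, 0, 0, 0, 0, -0.2]]
  force: 50

```text
time: 3.82
tool_pos: [488.6, 243.8, 32.2]
tcp_rot: [-179.7, 59.8, 92.9]
ft_force: [0.3, 0.6, -1.4]
finger_gap: 63.9
grip_force: 49.8
```

Call:
arm_command:
  targets:
    - [[0, 0, 0.02, 0, 0, 0, -0.2], [0, 0, 0.03, 0, 0, 0, -0.2], [0, 0, 0.035, 0, 0, 0, -0.2], [0, 0, 0.035, 0, 0, 0, -0.2], [0, -0.015, 0.025, 0, 0, 0, -0.2], [0, -0.025, 0.015, 0, 0, 0, -0.2], [0, -0.035, 0, 0, 0, 0, -0.2], [0, -0.035, 0, 0, 0, 0, -0.2], [0, -0.035, 0, 0, 0, 0, -0.2], [0, -0.025, 0, 0, 0, 0, -0.2]]

```text
time: 5.08
tool_pos: [488.5, 72.3, 193.8]
tcp_rot: [-179.8, 59.8, 92.7]
ft_force: [-0.4, 1.2, -1.8]
finger_gap: 63.5
grip_force: 49.9
```

```bash
python3 plan.py 482 -30 200 20 8 10
```

```text
total [-0.0074 -0.0959 -0.0117] [79.5264  7.2742  4.4592] per row [-0.0007 -0.0096 -0.0012] [0.1388 0.0127 0.0078]
now grasp [487.7583  88.705  203.3926] q [ 34.4252  21.0295  93.4596 -48.6101 101.984   37.7343] gap 63.477817850205604 5.075 [-0.4482  1.2392 -1.8001]
```

Call:
arm_command:
  targets:
    - [[-0.001, -0.01, -0.001, 0.138, 0.012, 0.008, -0.2], [-0.001, -0.01, -0.001, 0.138, 0.012, 0.008, -0.2], [-0.001, -0.01, -0.001, 0.138, 0.012, 0.008, -0.2], [-0.001, -0.01, -0.001, 0.138, 0.012, 0.008, -0.2], [-0.001, -0.01, -0.001, 0.138, 0.012, 0.008, -0.2], [-0.001, -0.01, -0.001, 0.138, 0.012, 0.008, -0.2], [-0.001, -0.01, -0.001, 0.138, 0.012, 0.008, -0.2], [0, -0.01, -0.001, 0.138, 0.013, 0.008, -0.2], [0, -0.01, -0.001, 0.138, 0.013, 0.008, -0.2], [0, -0.01, -0.001, 0.138, 0.013, 0.008, -0.2]]

```text
time: 6.32
tool_pos: [481.7, -27.2, 184.6]
tcp_rot: [179.6, -19.6, 98.2]
ft_force: [-0.5, 0.2, -2.0]
finger_gap: 63.4
grip_force: 50.0
```

```bash
python3 plan.py 482 -37 112 20 8.2 5
python3 - <<'E'
from h import *
im=viewer.snapshot("top")[:,:,::-1];s=viewer.snapshot("scene")[:,:,::-1]
a=np.hstack([cv2.resize(im[150:285,170:350],(400,300),interpolation=2),cv2.resize(s[60:240,120:360],(400,300),interpolation=2)])
cv2.imwrite("pics/g2.png",a)
E
```

```text
total [-0.0007 -0.0033 -0.0904] [0.3184 0.4583 0.1403] per row [-0.0001 -0.0007 -0.0181] [0.0011 0.0016 0.0005]
now grasp [482.5165 -33.5815 202.4487] q [-22.3599  -2.7876 102.9849  17.0352  89.7066 -32.0663] gap 63.4476337344682 6.325 [-0.5358  0.2198 -2.0072]
```

View pics/g2.png

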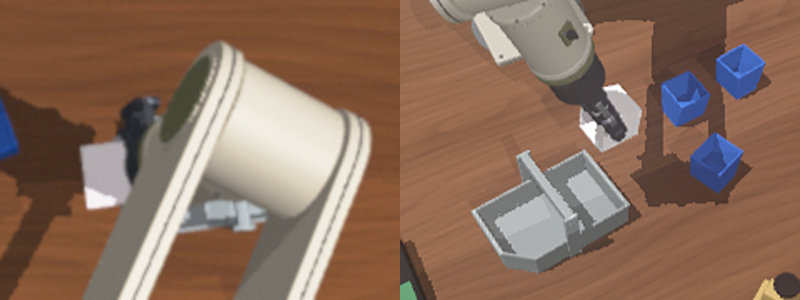

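The scene view shows the cup at (610,118) hanging over the tote's +y end (tote at (555,210)), with the wrist clear of the bar. I lower the cup, then pour about its lip.

Call:
arm_command:
  targets:
    - [[0, -0.001, -0.012, 0, 0, 0, -0.2], [0, -0.001, -0.02, 0, 0, 0, -0.2], [0, -0.001, -0.022, 0, 0, 0, -0.2], [0, 0, -0.018, 0, 0, 0, -0.2], [0, 0, -0.012, 0, 0, 0, -0.2], [0, -0.002, 0.003, 0.09, 0.013, 0, -0.2], [0, -0.002, 0.003, 0.09, 0.013, 0, -0.2], [0, -0.002, 0.003, 0.07, 0.01, 0, -0.2], [0, -0.001, 0.002, 0.05, 0.007, 0, -0.2], [0, -0.001, 0.002, 0.05, 0.007, 0, -0.2]]

```text
time: 7.68
tool_pos: [481.7, -37.2, 111.3]
tcp_rot: [179.8, -39.9, 98.1]
ft_force: [-0.1, -0.7, -1.9]
finger_gap: 63.7
grip_force: 50.1
```

```bash
python3 plan.py 485 -56 128 50 8.2 5
```

```text
total [ 0.0012 -0.0044  0.0045] [10.0103  1.5605  0.258 ] per row [ 0.0002 -0.0009  0.0009] [0.0349 0.0054 0.0009]
now grasp [483.383  -49.3008 125.9185] q [-32.7137  15.3373  98.8264  29.2423  93.7661 -46.168 ] gap 63.670900936502086 7.675 [-0.0871 -0.6922 -1.9177]
```

Call:
arm_command:
  targets:
    - [[0, -0.001, 0.001, 0.035, 0.005, 0, -0.2], [0, -0.001, 0.001, 0.035, 0.005, 0, -0.2], [0, -0.001, 0.001, 0.035, 0.005, 0, -0.2], [0, -0.001, 0.001, 0.035, 0.005, 0, -0.2], [0, -0.001, 0.001, 0.035, 0.005, 0, -0.2], [0, -0.001, 0.001, 0.035, 0.005, 0, -0.2], [0, 0, 0, 0, 0, 0, -0.2], [0, 0, 0, 0, 0, 0, -0.2], [0, 0, 0, 0, 0, 0, -0.2], [0, 0, 0, 0, 0, 0, -0.2]]

```text
time: 8.93
tool_pos: [481.7, -43.2, 117.5]
tcp_rot: [179.8, -51.9, 98.1]
ft_force: [-0.7, 0.0, -0.2]
finger_gap: 63.4
grip_force: 50.1
```

```bash
python3 plan.py 485 -56 128 55 8.2 5;  python3 - <<'E'
from h import *
s=viewer.snapshot("scene")[:,:,::-1]
cv2.imwrite("pics/g3.png",cv2.resize(s[120:225,140:280],(800,600),interpolation=2))
h=cv2.cvtColor(s[120:225,140:280],cv2.COLOR_BGR2HSV)
m=((h[:,:,0]>18)&(h[:,:,0]<32)&(h[:,:,1]>110)&(h[:,:,2]>110)).astype(np.uint8)
n,_,st,c=cv2.connectedComponentsWithStats(m);print(st[1:,4],(c[1:]+[140,120]).round(1).tolist())
E
```

```text
total [ 0.0011  0.0026 -0.0004] [3.0634 0.5473 0.2752] per row [ 0.0002  0.0005 -0.0001] [0.0107 0.0019 0.001 ]
now grasp [483.7477 -58.0378 129.2691] q [-36.9398  24.295   93.4102  34.7834 101.7563 -50.2084] gap 63.378798752467965 8.925 [-0.6829  0.0034 -0.2039]
[4 2 1 1] [[226.8, 175.2], [217.5, 178.0], [222.0, 183.0], [225.0, 183.0]]
```

View pics/g3.png

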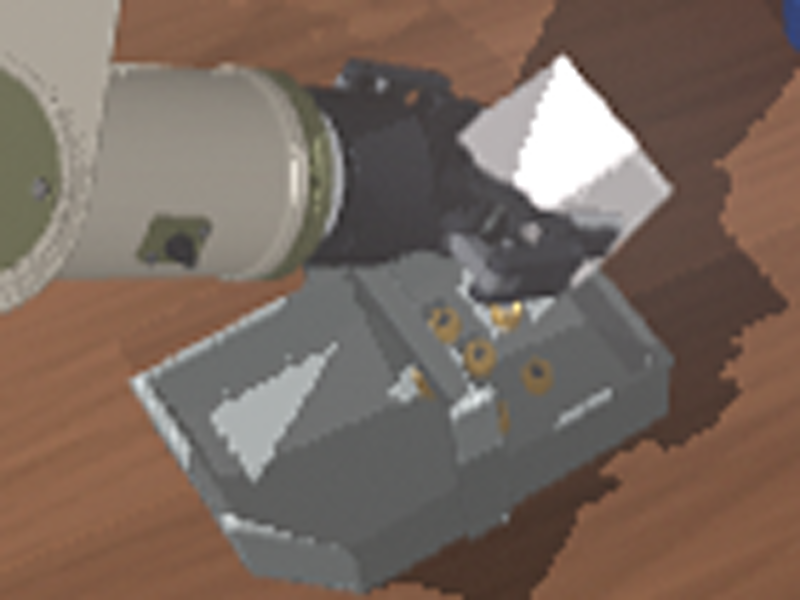

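All six nuts lie in the tote, at crop (443,322), (505,312), (480,357), (537,375), (421,380) and (503,415), so the cup is empty. Now I back away and right the cup.

Call:
arm_command:
  targets:
    - [[0, 0, 0.02, 0, 0, 0, -0.2], [0, 0, 0.03, -0.07, -0.01, 0, -0.2], [0, 0, 0.03, -0.138, -0.018, 0, -0.2], [0, 0.005, 0.01, -0.138, -0.015, -0.005, -0.2], [0, 0.01, 0, -0.138, -0.015, -0.005, -0.2], [0, 0.01, 0, -0.138, -0.015, -0.005, -0.2], [0, 0.01, 0, -0.138, -0.015, -0.005, -0.2], [0, 0.01, 0, -0.138, -0.015, -0.005, -0.2], [0, 0.01, 0, -0.138, -0.015, -0.005, -0.2], [0, 0.01, 0, -0.138, -0.015, -0.005, -0.2]]

```text
time: 10.22
tool_pos: [481.9, 22.4, 209.8]
tcp_rot: [-179.7, 16.0, 95.5]
ft_force: [-0.1, -0.4, -2.6]
finger_gap: 63.4
grip_force: 50.0
```

```bash
python3 plan.py 488.5 170 200 -60 2.7 10
```

```text
total [ 0.0074  0.1312 -0.0193] [-43.8989  -3.3536  -2.4923] per row [ 0.0007  0.0131 -0.0019] [-0.0766 -0.0059 -0.0043]
now grasp [481.4853  27.6241 228.0369] q [  8.4909  -8.7864 105.1326 -16.0037  84.9808   4.6282] gap 63.446598433731985 10.225 [-0.0994 -0.4035 -2.5922]
```

Call:
arm_command:
  targets:
    - [[0.001, 0.023, -0.001, -0.096, -0.007, -0.005, -0.2], [0.001, 0.023, -0.002, -0.096, -0.007, -0.005, -0.2], [0.001, 0.023, -0.002, -0.096, -0.007, -0.005, -0.2], [0.001, 0.023, -0.002, -0.096, -0.007, -0.005, -0.2], [0.001, 0.023, -0.002, -0.096, -0.007, -0.005, -0.2], [0.001, 0.023, -0.002, -0.096, -0.007, -0.005, -0.2], [0.001, 0.023, -0.002, -0.096, -0.008, -0.006, -0.2], [0, 0.023, -0.002, -0.096, -0.008, -0.007, -0.2], [0, 0.02, -0.002, 0, 0, 0, -0.2], [0, 0.015, -0.002, 0, 0, 0, -0.2]]

```text
time: 11.48
tool_pos: [488.1, 242.1, 188.8]
tcp_rot: [-179.4, 59.9, 93.0]
ft_force: [0.6, 0.3, -0.1]
finger_gap: 63.9
grip_force: 50.0
```

```bash
python3 plan.py 488.5 260.3 42 -60 2.7 10
```

```text
total [ 0.0012  0.0018 -0.1563] [-0.133  -0.2982  0.2061] per row [ 0.0001  0.0002 -0.0156] [-0.0002 -0.0005  0.0004]
now grasp [487.411  258.5002 198.2929] q [ 45.5322  37.9335  70.9356 -43.3929 113.4414  40.9201] gap 63.93809496584546 11.475 [ 0.5847  0.3226 -0.0597]
```

Call:
arm_command:
  targets:
    - [[0, 0.001, -0.02, 0, 0, 0, -0.2], [0, 0, -0.025, 0, 0, 0, -0.2], [0, 0, -0.025, 0, 0, 0, -0.2], [0, 0, -0.025, 0, 0, 0, -0.2], [0, 0, -0.025, 0, 0, 0, -0.2], [0, 0, -0.018, 0, 0, 0, -0.2], [0, 0, -0.01, 0, 0, 0, -0.2], [0, 0, -0.005, 0, 0, 0, -0.2], [0, 0, -0.002, 0, 0, 0, -0.2], [0, 0, 0, 0, 0, 0, -0.2]]

```text
time: 12.72
tool_pos: [488.9, 242.0, 33.9]
tcp_rot: [-179.5, 59.9, 93.0]
ft_force: [-0.9, -1.1, -0.6]
finger_gap: 63.5
grip_force: 50.0
```

Call:
arm_command:
  targets:
    - [[0, 0, -0.0015, 0, 0, 0, -0.2], [0, 0, 0, 0, 0, 0, -0.2]]

```text
time: 12.98
tool_pos: [488.9, 241.9, 32.2]
tcp_rot: [-179.4, 59.9, 93.0]
ft_force: [0.1, 0.7, 0.1]
finger_gap: 63.6
grip_force: 50.1
```

Call:
arm_command:
  targets:
    - [[0, 0, 0, 0, 0, 0, 0.7], [0, 0, 0, 0, 0, 0, 1], [0, 0, 0, 0, 0, 0, 1], [0, 0, 0, 0, 0, 0, 1], [0, 0.012, 0.007, 0, 0, 0, 1], [0, 0.024, 0.014, 0, 0, 0, 1], [0, 0.024, 0.014, 0, 0, 0, 1], [0, 0.024, 0.014, 0, 0, 0, 1], [0, 0.024, 0.02, 0, 0, 0, 1], [0, 0.024, 0.03, 0, 0, 0, 1]]

```text
time: 14.22
tool_pos: [487.9, 374.7, 131.0]
tcp_rot: [-179.2, 59.9, 93.3]
ft_force: [1.1, -0.1, 0.5]
finger_gap: 85.5
grip_force: 0.0
```

Run:
```python
from h import *
t=viewer.snapshot("top")[:,:,::-1];s=viewer.snapshot("scene")[:,:,::-1]
cv2.imwrite("pics/top1.png",t)
a=np.vstack([np.hstack([cv2.resize(t[202:247,88:148],(400,300),interpolation=2),cv2.resize(s[108:168,300:380],(400,300),interpolation=2)]),
 np.hstack([cv2.resize(t[186:264,222:326],(400,300),interpolation=2),cv2.resize(s[145:223,160:264],(400,300),interpolation=2)])])
cv2.imwrite("pics/g4.png",a)
```

```text
(no output)
```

View pics/g4.png

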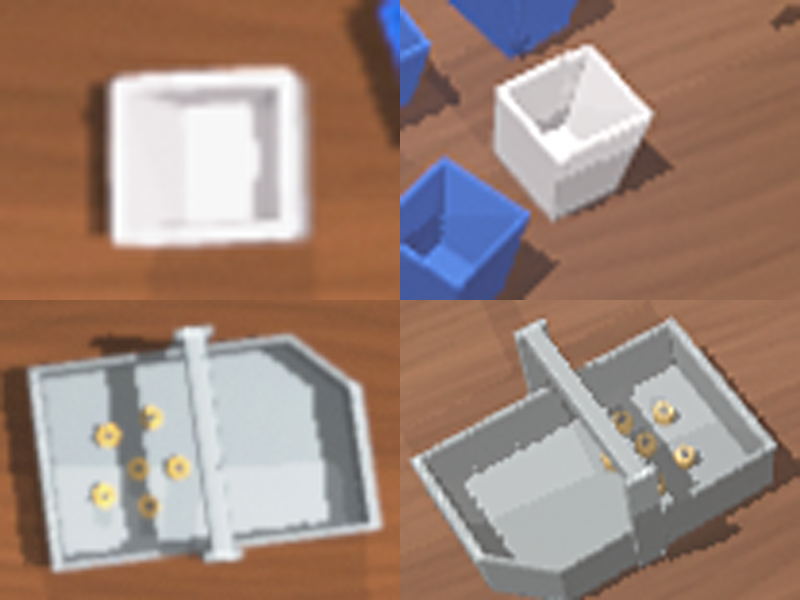

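The cup stands upright and empty at crop (208,157), and the tote has not moved, with all six nuts in its +y half. Next is the handle.

```bash
python3 plan.py 498.3 -150 240 0 -81.8 15
```

```text
total [ 0.0092 -0.5277  0.0858] [ 49.983  -41.3189 -76.1449] per row [ 0.0006 -0.0352  0.0057] [ 0.0582 -0.0481 -0.0886]
now grasp [488.3786 394.0338 144.8439] q [ 52.0528  58.4451  45.2946 -40.9105 121.0454  42.4536] gap 85.42491472490796 14.325 [0.0552 1.8163 0.3929]
```

Call:
arm_command:
  targets:
    - [[0, -0.01, 0.04, 0.058, -0.048, -0.089, 1], [0, -0.02, 0.04, 0.058, -0.048, -0.089, 1], [0, -0.035, 0.03, 0.058, -0.048, -0.089, 1], [0.001, -0.038, 0.01, 0.058, -0.048, -0.089, 1], [0.001, -0.038, 0, 0.058, -0.048, -0.089, 1], [0.001, -0.038, 0, 0.058, -0.048, -0.089, 1], [0.001, -0.038, 0, 0.058, -0.048, -0.089, 1], [0.001, -0.038, 0, 0.058, -0.048, -0.089, 1], [0.001, -0.038, 0, 0.058, -0.048, -0.089, 1], [0.001, -0.038, 0, 0.058, -0.048, -0.089, 1]]

```text
time: 15.58
tool_pos: [495.5, 41.6, 250.9]
tcp_rot: [169.5, 18.9, 31.9]
ft_force: [0.9, 1.3, -0.6]
finger_gap: 85.6
grip_force: 0.0
```

```bash
python3 plan.py 498.3 -150 220 0 -81.8 7
```

```text
total [ 0.0028 -0.1916 -0.0499] [ 16.3555 -14.2256 -25.1623] per row [ 0.0004 -0.0274 -0.0071] [ 0.0408 -0.0355 -0.0627]
now grasp [498.7564  47.7286 268.5288] q [ 10.8596   4.7069  88.8369 -16.7755  99.9862  66.2398] gap 85.61770427428783 15.575 [ 0.8745  1.2869 -0.5802]
```

Call:
arm_command:
  targets:
    - [[0.001, -0.028, -0.007, 0.041, -0.036, -0.063, 1], [0.001, -0.028, -0.007, 0.041, -0.036, -0.063, 1], [0.001, -0.028, -0.007, 0.041, -0.036, -0.063, 1], [0, -0.028, -0.007, 0.041, -0.036, -0.063, 1], [0, -0.028, -0.007, 0.041, -0.035, -0.063, 1], [0, -0.028, -0.007, 0.041, -0.035, -0.063, 1], [0, -0.024, -0.007, 0.04, -0.035, -0.062, 1], [0, 0, 0, 0, 0, 0, 1]]

```text
time: 16.58
tool_pos: [497.5, -151.0, 201.1]
tcp_rot: [180.0, 0.1, 8.1]
ft_force: [0.7, 0.5, 0.5]
finger_gap: 85.6
grip_force: 0.0
```

```bash
python3 plan.py 498.3 -149.7 110 0 -81.8 6
```

```text
total [ 0.0008  0.0013 -0.1101] [ 0.0569 -0.1324  0.1152] per row [ 0.0001  0.0002 -0.0184] [ 0.0002 -0.0004  0.0003]
now grasp [ 497.5779 -151.0165  220.1078] q [-22.465   -3.9632 100.1004  -0.1036  83.9635  59.4612] gap 85.58165930925341 16.575 [0.7432 0.4813 0.4554]
```

Call:
arm_command:
  targets:
    - [[0.001, 0.001, -0.015, 0, 0, 0, 1], [0, 0, -0.022, 0, 0, 0, 1], [0, 0, -0.022, 0, 0, 0, 1], [0, 0, -0.022, 0, 0, 0, 1], [0, 0, -0.018, 0, 0, 0, 1], [0, 0, -0.011, 0, 0, 0, 1], [0, 0, 0, 0, 0, 0, 0.3], [0, 0, 0, 0, 0, 0, -0.3], [0, 0, 0, 0, 0, 0, -0.6], [0, 0, 0, 0, 0, 0, -0.9]]
  force: 100

```text
time: 17.82
tool_pos: [500.1, -148.7, 92.6]
tcp_rot: [179.9, 0.0, 8.3]
ft_force: [-5.2, 5.2, 24.0]
finger_gap: 12.6
grip_force: 70.3
```

Call:
arm_command:
  targets:
    - [[0, 0, 0, 0, 0, 0, -1], [0, 0, 0, 0, 0, 0, -1], [0, 0, 0, 0, 0, 0, -1], [0, 0, 0, 0, 0, 0, -1]]

```text
time: 18.32
tool_pos: [500.2, -148.7, 92.8]
tcp_rot: [179.9, 0.0, 8.3]
ft_force: [-1.3, -1.2, 5.4]
finger_gap: 12.3
grip_force: 98.6
```

Call:
arm_command:
  targets:
    - [[0, 0, 0.005, 0, 0, 0, -1], [0, 0, 0.01, 0, 0, 0, -1], [0, 0, 0.015, 0, 0, 0, -1], [0, 0, 0.015, 0, 0, 0, -1], [0, 0, 0.015, 0, 0, 0, -1], [0, 0, 0.01, 0, 0, 0, -1], [0, 0, 0.005, 0, 0, 0, -1], [0, 0, 0, 0, 0, 0, -1]]

```text
time: 19.32
tool_pos: [499.7, -148.4, 167.0]
tcp_rot: [179.9, 0.1, 8.3]
ft_force: [-0.3, -0.1, -3.6]
finger_gap: 12.5
grip_force: 97.6
```

Run:
```python
from h import *
s=viewer.snapshot("scene")[:,:,::-1]
cv2.imwrite("pics/g5.png",cv2.resize(s[90:225,130:310],(800,600),interpolation=2))
q=status.sense();print(q["ft_force"],q["wrist_torque"],q["finger_gap"],q["joint_pos"])
```

```text
[-0.3532317   0.43934023 -2.78402085] [-0.07676254  0.01209967  0.06200239] 12.208434485305656 [-22.09847609  -2.4371523  102.31047206  -0.10994737  80.19400339
  59.60478775]
```

View pics/g5.png

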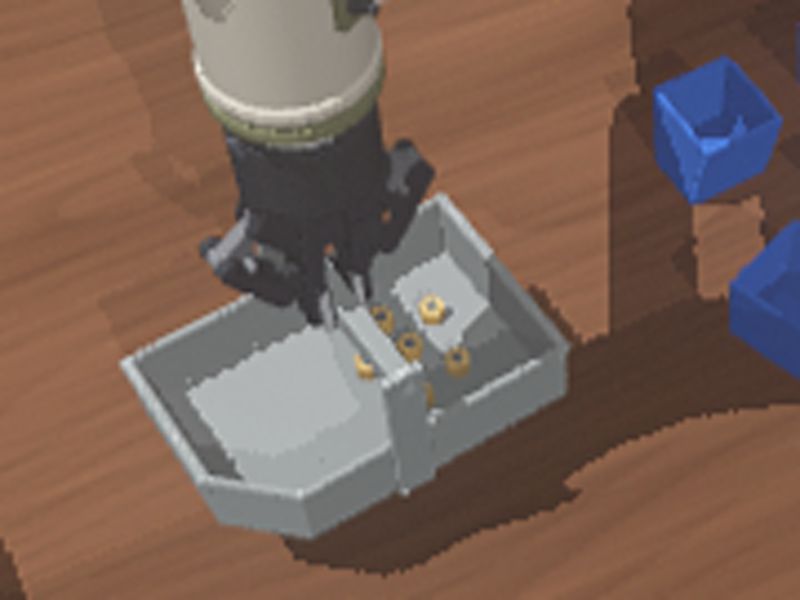

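The tote hangs level from the bar (crop (345,345)), with all six nuts inside around (410,345). Now I tilt it towards the cut-off corner (crop (260,510)).

Call:
arm_command:
  targets:
    - [[0, 0, 0.002, 0.02, 0.026, 0, -1], [0, 0, 0.002, 0.03, 0.04, 0, -1], [0, 0, 0.002, 0.03, 0.04, 0, -1], [0, 0, 0.002, 0.03, 0.04, 0, -1], [0, 0, 0.002, 0.03, 0.04, 0, -1], [0, 0, 0, 0.03, 0.04, 0, -1], [0, 0, 0, 0.03, 0.04, 0, -1], [0, 0, 0, 0.03, 0.04, 0, -1], [0, 0, 0, 0.03, 0.04, 0, -1], [0, 0, 0, 0.03, 0.04, 0, -1]]

```text
time: 20.62
tool_pos: [499.8, -148.6, 176.3]
tcp_rot: [-159.5, 19.3, 11.9]
ft_force: [-0.0, -0.3, -3.5]
finger_gap: 12.4
grip_force: 97.7
```

Call:
arm_command:
  targets:
    - [[0, 0, 0, 0.03, 0.04, 0, -1], [0, 0, 0, 0.03, 0.04, 0, -1], [0, 0, 0, 0.03, 0.04, 0, -1], [0, 0, 0, 0.03, 0.04, 0, -1], [0, 0, 0, 0.015, 0.02, 0, -1], [0, 0, 0, 0, 0, 0, -1], [0, 0, 0, 0, 0, 0, -1], [0, 0, 0, 0, 0, 0, -1], [0, 0, 0, 0, 0, 0, -1], [0, 0, 0, 0, 0, 0, -1]]

```text
time: 21.88
tool_pos: [499.6, -148.3, 177.0]
tcp_rot: [-148.8, 27.3, 16.1]
ft_force: [-0.8, -0.7, -3.2]
finger_gap: 12.3
grip_force: 97.8
```

Run:
```python
from h import *
s=viewer.snapshot("scene")[:,:,::-1];t=viewer.snapshot("top")[:,:,::-1]
cv2.imwrite("pics/g6.png",np.hstack([cv2.resize(s[90:240,130:330],(400,300),interpolation=2),cv2.resize(t[150:282,220:396],(400,300),interpolation=2)]))
q=status.sense();print(q["ft_force"],q["joint_pos"],np.abs(q["qd"]).max())
z=-R.from_euler("xyz",q["tcp_rot"],degrees=True).as_matrix()[:,2];print(z,np.degrees(np.arccos(z[2])))
```

```text
[-0.52980264 -0.14313397 -2.78297378] [-26.73787672  35.53177553  65.29075841   7.41366656 119.09464214
  56.15882366] 0.355156780367847
[ 0.52111497 -0.38877525  0.759798  ] 40.553607169775646
```

View pics/g6.png

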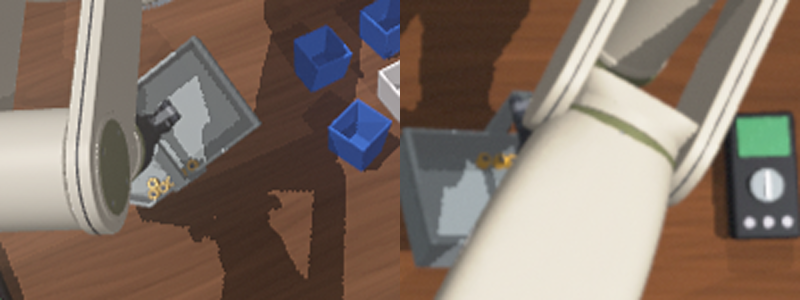

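```bash
cat > nuts.py <<'E'
from h import *
np.set_printoptions(precision=0,suppress=True)
q=status.sense(); C=R.from_euler("xyz",q["tcp_rot"],degrees=True).as_matrix()
T=np.c_[C[:,0],-C[:,1],-C[:,2]]  # tote axes (tool yaw = tote yaw)
O=q["tool_pos"]-19*C[:,2]-110*T[:,2]
print("T",T[:,0],T[:,1],q["time"])
for n in("scene","top"):
    im=viewer.snapshot(n)[:,:,::-1]; h=cv2.cvtColor(im,cv2.COLOR_BGR2HSV).astype(int)
    m=((h[:,:,0]>14)&(h[:,:,0]<34)&(h[:,:,1]>90)&(h[:,:,2]>60)).astype(np.uint8)
    k,_,st,c=cv2.connectedComponentsWithStats(m)
    for i in range(1,k):
        o,d=ray(n,c[i]); a=T.T@(o-O); b=T.T@d; L=a+b*(10-a[2])/b[2]
        if abs(L[0])<85 and abs(L[1])<125: print(n,c[i],st[i,4],L[:2],np.hypot(L[0]-47,L[1]+87).round())
    np.save(f"pics/{n}.npy",im)
E
python3 nuts.py
```

```text
T [ 1.  0. -0.] [-0.  1.  0.] 21.975
scene [226. 172.] 16 [58.  3.] 90.0
scene [222. 176.] 1 [ 60. -13.] 75.0
scene [209. 183.] 53 [ 55. -55.] 33.0
top [262. 221.] 71 [ 56. -14.] 74.0
```

Two nuts, at (58,3) and (60,-13) in the tote, are strung along the +x wall behind the others. I swing the tilt towards -y so they spread along the diagonal, then swing it back.

```bash
cat > sw.py <<'E'
from h import *
import sys
# args: tote-frame fall azimuth, tilt, rows
az,t,n=map(float,sys.argv[1:4]); w=np.radians(az+8.3)
q=status.sense(); c=R.from_euler("xyz",q["tcp_rot"],degrees=True)
T=R.from_rotvec(np.radians(t)*np.array([-np.sin(w),np.cos(w),0]))*R.from_euler("xyz",[180,0,8.3],degrees=True)
v=(T*c.inv()).as_rotvec(); print(np.degrees(v).round(1),(v/n).round(4),q["tool_pos"].round(1))
E
python3 sw.py -80 42 10
```

```text
[ 14.5 -17.7  -8.3] [ 0.0253 -0.0309 -0.0144] [ 499.6 -148.3  176.8]
```

Call:
arm_command:
  targets:
    - [[0, 0, 0.002, 0.025, -0.031, -0.014, -1], [0, 0, 0.002, 0.025, -0.031, -0.014, -1], [0, 0, 0.002, 0.025, -0.031, -0.014, -1], [0, 0, 0.002, 0.025, -0.031, -0.014, -1], [0, 0, 0.002, 0.025, -0.031, -0.014, -1], [0, 0, 0.002, 0.025, -0.031, -0.014, -1], [0, 0, 0, 0.025, -0.031, -0.014, -1], [0, 0, 0, 0.025, -0.031, -0.014, -1], [0, 0, 0, 0.025, -0.031, -0.014, -1], [0, 0, 0, 0.025, -0.031, -0.014, -1]]

```text
time: 23.32
tool_pos: [499.5, -148.3, 188.7]
tcp_rot: [-138.6, 6.5, 11.0]
ft_force: [-0.3, 0.8, -2.9]
finger_gap: 12.5
grip_force: 97.8
```

Call:
arm_command:
  targets:
    - [[0, 0, 0, 0, 0, 0, -1], [0, 0, 0, 0, 0, 0, -1], [0, 0, 0, 0, 0, 0, -1], [0, 0, 0, 0, 0, 0, -1]]

```text
time: 23.82
tool_pos: [499.8, -148.1, 188.8]
tcp_rot: [-138.6, 6.7, 11.0]
ft_force: [-0.1, -1.7, -3.5]
finger_gap: 12.7
grip_force: 97.8
```

```bash
python3 nuts.py; python3 sw.py -50 42 10
```

```text
T [ 1.  0. -0.] [-0.  1.  1.] 23.825
scene [209. 188.] 51 [ 31. -90.] 17.0
top [268. 208.] 85 [ 52. -58.] 29.0
[-10.8  16.7   7.1] [-0.0188  0.0292  0.0125] [ 499.7 -148.2  188.8]
```

Call:
arm_command:
  targets:
    - [[0, 0, 0, -0.018, 0.028, 0.012, -1], [0, 0, 0, -0.018, 0.028, 0.012, -1], [0, 0, 0, -0.018, 0.028, 0.012, -1], [0, 0, 0, -0.018, 0.028, 0.012, -1], [0, 0, 0, -0.018, 0.028, 0.012, -1], [0, 0, 0, -0.018, 0.028, 0.012, -1], [0, 0, 0, -0.018, 0.028, 0.012, -1], [0, 0, 0, -0.018, 0.028, 0.012, -1], [0, 0, 0, -0.01, 0.016, 0.007, -1], [0, 0, 0, 0, 0, 0, -1]]

```text
time: 25.18
tool_pos: [499.8, -148.1, 188.6]
tcp_rot: [-144.2, 22.1, 15.6]
ft_force: [0.6, 0.4, -3.9]
finger_gap: 12.3
grip_force: 97.8
```

Call:
arm_command:
  targets:
    - [[0, 0, 0, 0, 0, 0, -1], [0, 0, 0, 0, 0, 0, -1], [0, 0, 0, 0, 0, 0, -1], [0, 0, 0, 0, 0, 0, -1], [0, 0, 0, 0, 0, 0, -1], [0, 0, 0, 0, 0, 0, -1]]

```text
time: 25.92
tool_pos: [499.6, -148.3, 188.8]
tcp_rot: [-144.2, 22.1, 15.6]
ft_force: [0.4, 0.1, -3.4]
finger_gap: 12.3
grip_force: 97.8
```

```bash
python3 nuts.py; python3 sw.py -50 42 10
python3 - <<'E'
import numpy as np,cv2
s=np.load("pics/scene.npy");t=np.load("pics/top.npy")
cv2.imwrite("pics/g7.png",np.vstack([np.hstack([cv2.resize(s[140:215,170:270],(400,300),interpolation=2),cv2.resize(t[180:255,230:330],(400,300),interpolation=2)]),np.hstack([cv2.resize(s,(400,300)),cv2.resize(t,(400,300))])]))
E
```

```text
T [ 1.  0. -0.] [-0.  1.  1.] 25.925
scene [203. 183.] 80 [ 40. -81.] 10.0
top [268. 218.] 38 [ 55. -44.] 44.0
[-2.   3.   1.3] [-0.0034  0.0052  0.0022] [ 499.6 -148.3  188.8]
```

View pics/g7.png

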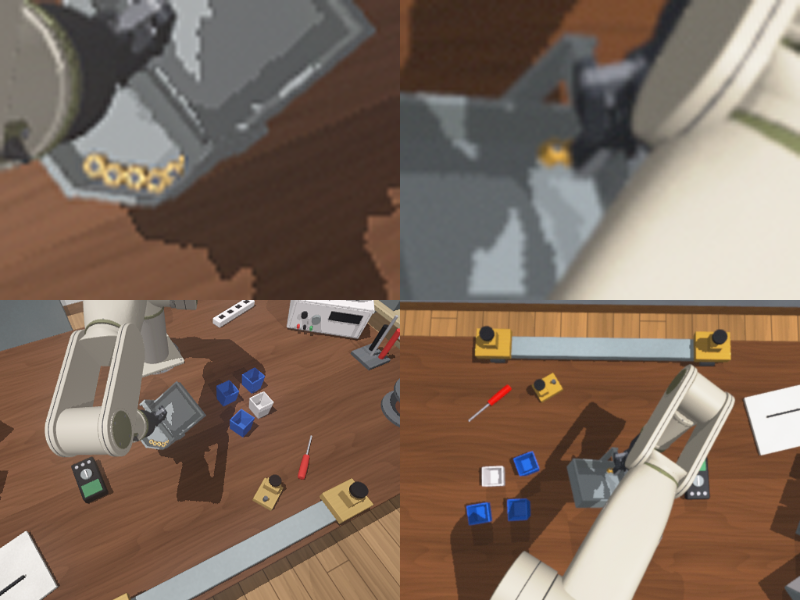

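```bash
cat > ext.py <<'E'
from h import *
np.set_printoptions(precision=0,suppress=True)
q=status.sense(); C=R.from_euler("xyz",q["tcp_rot"],degrees=True).as_matrix()
T=np.c_[C[:,0],-C[:,1],-C[:,2]]; O=q["tool_pos"]-19*C[:,2]-110*T[:,2]
def loc(n,p,z=11):
    o,d=ray(n,p); a=T.T@(o-O); b=T.T@d; return (a+b*(z+4-a[2])/b[2])[:2]
im=np.load("pics/scene.npy"); h=cv2.cvtColor(im,cv2.COLOR_BGR2HSV).astype(int)
m=((h[:,:,0]>10)&(h[:,:,0]<36)&(h[:,:,1]>70)&(h[:,:,2]>60))
pts=np.array([loc("scene",(x,y)) for y in range(165,200) for x in range(175,235) if m[y,x]])
k=(abs(pts[:,0])<68)&(abs(pts[:,1])<108); pts=pts[k]
u=(pts-[47,-87])@np.array([[.707,.707],[-.707,.707]]).T  # along diagonal (+x+y), inward
e=abs(np.cross(loc("scene",(204,183))-loc("scene",(203,183)),loc("scene",(203,184))-loc("scene",(203,183))))
print("px",len(pts),"area",len(pts)*e,"nuts",len(pts)*e/150,"x",pts[:,0].min(),pts[:,0].max(),"y",pts[:,1].min(),pts[:,1].max(),"maxdist",np.hypot(*(pts-[47,-87]).T).max())
for p in((93,165),(116,173),(137,177),(157,182),(166,172),(179,162)): print(p,loc("scene",(170+p[0]/4,140+p[1]/4)))
for y in range(176,190): print(" ".join(f"{v:3d}" if mm else "  ." for v,mm in zip(im[y,188:219,2],m[y,188:219])))
print("open floor seen:",loc("scene",(170+130/4,140+110/4)),loc("scene",(170+95/4,140+150/4)))
E
python3 ext.py 2>/dev/null
```

```text
px 133 area 1055.3932888174038 nuts 7.035955258782692 x 12.929389959148892 67.70851068183966 y -107.53771870966762 -44.09305303525821 maxdist 43.39964217523642
(93, 165) [ 20. -98.]
(116, 173) [ 34. -88.]
(137, 177) [ 46. -78.]
(157, 182) [ 57. -69.]
(166, 172) [ 56. -59.]
(179, 162) [ 56. -47.]
  .   .   .   .   .   .   .   .   .   .   .   .   .   .   .   .   .   .   .   .   .   .   .   .   .   .   .   .   .   .   .
  .   .   .   .   .   .   .   .   .   .   .   .   .   .   .   .   .   .   .   .   .   .   .   .   .   .   .   .   .   .   .
  .   .   .   .   .   .   .   .   .   .   .   .   .   .   .   .   .   .   .   .   .   .   .   .   .   .   .   .   .   .   .
  .   .   .   . 227 213 224 167 134   .   .   .   .   .   .   .   .   .   .   .   .   .   .   .   .   .   . 226   .   .   .
  .   .   . 189 207   . 221 211 112   .   .   .   .   .   .   .   .   .   .   .   .   .   .   .   . 156 165 192   .   .   .
  .   .   . 234 177   .   . 231 160 210 212 193   .   .   . 161   .   .   .   .   .   .   .   . 240 210 211 178   .   .   .
  .   .   . 198 194   .   . 221 210 201 187 200 160 137 218
[... 273 characters left out ...]
  . 173 206 187   .   .   .   .   .   .
  .   .   .   .   .   .   .   . 199 219 192 219 137 160 217   .   . 211 174 165   .   . 191 187 186   .   .   .   .   .   .
  .   .   .   .   .   .   .   .   .   . 157 152   .   . 185 179 231 132 130 239 206 172 216 144   .   .   .   .   .   .   .
  .   .   .   .   .   .   .   .   .   .   .   .   .   .   .   . 165   .   . 196 183 193 177   .   .   .   .   .   .   .  71
  .   .   .   .   .   .   .   .   .   .   .   .   .   .   .   .   .   .   .   .   .   .   .   .   .   .   .   .  72  71   .
  .   .   .   .   .   .   .   .   .   .   .   .   .   .   .   .   .   .   .   .   .   .   .   .   .   .   .  70   .   .  72
open floor seen: [  8. -52.] [ 13. -90.]
```

```bash
cat >> ext.py <<'E'
print("=====")
t=np.load("pics/top.npy"); h=cv2.cvtColor(t,cv2.COLOR_BGR2HSV).astype(int)
m=((h[:,:,0]>10)&(h[:,:,0]<36)&(h[:,:,1]>70)&(h[:,:,2]>60))
ys,xs=np.where(m[200:235,250:290]); P=np.array([loc("top",(x+250,y+200)) for x,y in zip(xs,ys)])
k=(abs(P[:,0])<75)&(abs(P[:,1])<110); print(k.sum(),P[k].min(0),P[k].max(0))
for y in range(210,226): print(y," ".join(f"{v:3d}{'*' if mm else ' '}" for v,mm in zip(t[y,258:284,2],m[y,258:284])))
for z in (4,15):
  for y in(-60,-52,-44,-36,-28): print(z,y,proj("scene",O+T@[58,y,z]),proj("top",O+T@[58,y,z]))
cam=T.T@(viewer.camera_model("scene")["xyz"]-O)-[58,-40,10]; print("sight to scene cam",cam/abs(cam[2]),"top",)
cam=T.T@(viewer.camera_model("top")["xyz"]-O)-[58,-40,10]; print(cam/cam[2])
E
sed -i 's/^np.set_printoptions.*/np.set_printoptions(precision=2,suppress=True)/' ext.py
python3 ext.py 2>/dev/null | sed -n '/=====/,$p'
```

```text
=====
46 [ 42.47 -53.81] [ 61.09 -25.8 ]
210  76   75   74   75   75   75   74   75   75   74   75   74   76   74   74   75   64   49   44   46   48   48   50   56   48   39 
211  73   75   75   75   74   75   74   75   75   74   74   75   75   76   74   73   73   57   46   51   51   49   50   56   48   40 
212  74   75   75   74   75   74   77   73   75   73   73   72   76   76   74   76   77   61   49   47   51   49   49   45   44   36 
213  74   75   73   74   75   74   77   74   73   76   76   73   76   73   77   73   66   51   50   50   48   46   48   42   38   40 
214  75   73   74   76   75   74   74   75   77   84   89   86   79   83   83   70   53   45   46   46   49   50   48   40   39   34 
215  76   75   74   75   74   77   76   83   93* 100*  97*  93*  93*  96*  81*  61   42   39   42   43   46   44   40   39   36   38 
216  76   77   77   77   77   77   84   96* 109* 131* 117  102  110*  96*  68*  44   37   39   40   42   40   41   41   39   42   39 
217  78   78   77   77   77   77   90  102* 122* 178* 168* 140  158* 129*  72*  43   37   36   35   34   39   55   76   7
[... 829 characters left out ...]
   78   82  111  137  142  144  144  149  153  149  152  152  146  130  122  119  113  117   97   78   73   76   76   77 
225  92   83   78   84  122  140  143  143  143  154  160  159  160  162  159  153  149  149  145  146  116   84   76   73   76   78 
4 -60 [213.15 183.36] [272.06 218.2 ]
4 -52 [215.26 181.59] [269.54 218.07]
4 -44 [217.39 179.81] [267.   217.95]
4 -36 [219.53 178.02] [264.45 217.82]
4 -28 [221.67 176.22] [261.88 217.69]
15 -60 [211.76 183.88] [274.25 216.14]
15 -52 [213.9  182.09] [271.72 216.01]
15 -44 [216.04 180.29] [269.18 215.87]
15 -36 [218.2  178.48] [266.62 215.74]
15 -28 [220.37 176.67] [264.04 215.6 ]
sight to scene cam [0.12 0.35 1.  ] top
[-0.6   0.79  1.  ]
```

The nut centres in the tote are about (20,-98), (34,-88), (46,-78), (57,-69) and (56,-54). A sixth, seen from the top, is near (57,-42). All are within about 50 mm of the corner point, and the tote is clear of the bench and still.

```bash
python3 -c "
from bench import job;print(job.hand_in())"
```

```text
the job is handed in; nothing more can be done
None
```

I handed the job in at about 26 s: the nuts are poured, the empty cup is back upright on the bench, and the tote is held still a few centimetres clear of the bench, tilted about 40° towards its cut-off corner. By my measurement all six nuts lie within about 50 mm of the corner point, though the sixth was only partly visible and partly inferred; the meter, clamp block and screwdriver were not touched.

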